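# Stir the loose stones in the jeweller's dish

## Task

Pick the wooden stirrer up off the bench, stand it blade-down in the sloping rest and let go, then take it again by its upper, red end and, with the blade down among the stones in the white dish, stir two full turns anticlockwise (seen from above), beginning and finishing at the red pouring lip, so that both green and blue stones are well shifted from where they lay. Then put the stirrer back in the rest, blade on the stop, and let go. All stones must stay in the dish, untouched by the gripper's fingers, and leave the jar, steel block and bur box where they are.

Things in the scene. Friction and masses are not known exactly. Their poses are not given: they have to be found in the camera images.
- stirrer: Wooden stirrer, 195 mm long, about 60 g, lying on the bench at first. Shaft 18 x 18 mm square, 150 mm long, one end red; at the other end a flat blade 20 mm wide (y), 10 thick, 45 long. Origin: middle of its length on the underside, 9 mm below the centre line. x: along it towards the blade; z: up as it lies. Balances 7 mm from the origin towards the red end.
- stir_tip (a point): Centre of the blade's end face (on the stirrer's centre line).
- stir_top (a point): Centre of the shaft's red-painted end face, 195 mm from the blade's end.
- rest: Fixed tool rest: blue base 150 x 80 x 10 mm with a 45 degree slope on it. Origin: centre of the underside; +x: horizontal way the slope rises; z up. The stirrer's centre line runs from rest_stop up to rest_top in two forks, 26 mm wide inside, 10 mm thick, 53 and 127 mm up the slope from the stop plate; elsewhere the shaft's sides are free. Backbone 15 mm under the line.
- rest_stop (a point): Where the centre of the blade's end stands when the stirrer is fully home on the stop (28 mm above the bench).
- rest_top (a point): Where the centre of the red end is when the stirrer is fully home in the rest (166 mm above the bench).
- dish: White round dish fixed to the bench, 45 mm high, 160 mm across the rim, wall 4 mm, inner floor 6 mm above the bench and 140 mm across. A red pouring lip sticks out 21 mm from the rim, midway between its +x and +y axes (at 45 degrees). Origin: centre of the underside, z up.
- green1: Faceted green stone in the dish, 22 mm across, 18 mm high, 12 g. Origin: centre of its underside as it lies at the start.
- green2: Faceted green stone in the dish, 22 mm across, 18 mm high, 12 g. Origin: centre of its underside as it lies at the start.
- green3: Faceted green stone in the dish, 22 mm across, 18 mm high, 12 g. Origin: centre of its underside as it lies at the start.
- green4: Faceted green stone in the dish, 22 mm across, 18 mm high, 12 g. Origin: centre of its underside as it lies at the start.
- blue1: Faceted blue stone in the dish, 22 mm across, 18 mm high, 12 g. Origin: centre of its underside as it lies at the start.
- blue2: Faceted blue stone in the dish, 22 mm across, 18 mm high, 12 g. Origin: centre of its underside as it lies at the start.
- blue3: Faceted blue stone in the dish, 22 mm across, 18 mm high, 12 g. Origin: centre of its underside as it lies at the start.
- blue4: Faceted blue stone in the dish, 22 mm across, 18 mm high, 12 g. Origin: centre of its underside as it lies at the start.
- jar: Green glass jar, 64 mm across, 95 mm high; bystander. Origin: centre of the underside.
- anvil: Steel bench block 75 x 55 x 28 mm; bystander. Origin: centre of the underside.
- burbox: Blue plastic bur box 90 x 50 x 22 mm; bystander. Origin: centre of the underside.
Things that resemble listed ones, but are neither listed nor needed, are in the scene too. What is meant by the stirrer is not yellow, and is the smaller of those in its own colour. There is more than one size of the rest; the job needs the largest.

How it is judged:
By the outcome, as a careful person would: the job done as asked, in the order asked, and still so for the second after the job is handed in, with the robot touching nothing.
It also fails if it takes over 72 s, if anything falls off the work surface, if the arm or the gripper's body presses on something with over 40 N, if the wrist force passes 120 N, or if a joint passes its speed limit or range.

## Robot

A 6-joint arm with a two-finger parallel gripper is mounted at the origin on the work surface. World frame = base frame: x ahead of the robot, y to its left, z up, the work surface at z = 0. Lengths are in m, angles in degrees, forces in N, time in s.
With the tool pointing down it reaches from about 0.3 to 0.825 m from the base axis. Payload 5.4 kg.
Tool frame: the origin (TCP) lies between the finger pads; the fingertips stand robot.tip_reach ahead of it and the grasp point (between the pads) lies 5 mm behind it (robot.tip_reach is the distance from the TCP to the fingertips, in m); z points along the fingers, y is the direction in which the jaws open and shut (so a half turn about z gives the same grasp; the last joint's range is limited). The gripper opens to 92 mm and grips with 3 to 60 N. Pads are 20 mm wide; open, the fingers measure 128 mm over their backs; the gripper's body (75 mm by 189 mm) begins 69 mm behind the grasp point.
Start: joints at [51.389, 9.076, 91.501, -0, 79.423, -12.038], TCP at [0.257, 0.514, 0.229] pointing down, gripper open.
Joint ranges: [-166.64, 166.64], [-54.1, 131.32], [10.49, 154.53], [-73.88, 253.88], [9.74, 151.15], [-171.62, 171.62]. Speed limits (degrees/s): [147.25, 147.25, 180, 180, 180, 180].

## Interface

Orientations are given as a 3x3 rotation matrix whose columns are the frame's x, y, z axes.
In Python, from cell import robot gives the robot as it stands.
- The arm moves only by the shell command python3 -m pendant 'ROWS' [OPENING]. ROWS is JSON, a list that holds one entry, the list of rows, each a list of 6 numbers: the shift along the world's x, y, z as a fraction of full scale, then the turn, a rotation vector about the world's x, y, z as a fraction of full scale. In form: [[[dx, dy, dz, wx, wy, wz], ...]]. A call has 1 to 10 rows; each row shifts and turns the commanded pose from where the row before left it; what a row does not reach is not made up. Full scale, the value 1, is 0.03 m for a shift and 8 degrees for a turn. A row lasts 1/10 s, in which the tool goes at most 50 mm and 8.59 degrees, less where a joint would pass 70% of its speed; a pose out of reach is approached as far as the arm can. A call with a number of a shift or a turn outside -1 to 1 is refused whole. A call with a gripper value outside its range is refused whole. OPENING is the closure, from -1 (fully open) to 1 (shut), set as the call begins (- or left out, the last holds). The fingers move at their own pace and stop on an object; the grip force is fixed at half the most. Time passes only in rows, so rows that do not move let the fingers close. It gives the time, the measured TCP pose, the force and the opening at its end, in the units of the state.
- robot.state(): the state, without advancing time (a new reading comes with each control period).
- robot.capture(name): name is "side" or "top" or "wrist"; returns the picture (420x560x3 uint8, blue, green, red); there is no depth.
- robot.get_calibration(name): a dict with "intrinsics" (3x3 intrinsics, pixels), "R" (3x3) and "t" (3): a world point X has camera coordinates R X + t; the wrist camera has in their place "mount" (4x4, takes a point from camera to tool coordinates, whose origin is the TCP and whose axes are the flange's). Camera axes: x right, y down, z forward; pixel columns grow to the right and rows downward; lengths in m; the calibration is good to about 2 mm. A picture is of the moment at which its call begins: read the wrist's pose just before it. get_calibration takes no time and is no camera call.
- robot.close_job(): hands the job in, once; it reports no verdict.
The state is a dict: "clock": time; "joints": joint angles; "qd": joint speeds; "tau": joint torques, N m; "position": TCP position; "ee_rot": TCP orientation; "contact_force": force on the tool from outside, world axes, zero at the start; "moment": the same for the moment, N m; "gripper_width": finger opening in m.
Only numpy, scipy, OpenCV 4.12 (cv2) and the standard library are available. Lean on these libraries where they do the work, as an engineer would, in place of code of your own. Each camera call takes 0.05 s, during which the arm holds its last target. There are 200 camera calls.

## Working session

There is one attempt and no reset: what is moved stays moved. The work goes in short steps, Python scripts to look and compute and a shell command to move; the robot and the scene stay as the last step left them, time stands still between calls to the robot, and variables do not carry over. Pictures are saved under pics/ and viewed, about 8 in all and at most 12, crops included, and the job is handed in when it is done.

```bash
ls; mkdir -p pics; python3 - <<'E'
from cell import robot
import cv2,numpy as np
for n in("top","side"):
    cv2.imwrite(f"pics/{n}0.png",robot.capture(n))
    c=robot.get_calibration(n);print(n,{k:np.round(v,4).tolist() for k,v in c.items()})
print(np.round(robot.get_calibration("wrist")["mount"],4).tolist(),robot.tip_reach)
print(robot.state())
E
```

```text
pics
top {'intrinsics': [[380.9759, 0.0, 276.2752], [0.0, 380.9759, 214.6584], [0.0, 0.0, 1.0]], 'R': [[-0.0241, -0.9995, 0.0182], [-0.9916, 0.0216, -0.1275], [0.1271, -0.0211, -0.9917]], 't': [0.0151, 0.4768, 1.0801]}
side {'intrinsics': [[493.7358, 0.0, 281.527], [0.0, 493.7358, 210.219], [0.0, 0.0, 1.0]], 'R': [[0.9707, -0.2401, -0.0025], [-0.1301, -0.517, -0.8461], [0.2019, 0.8216, -0.5331]], 't': [-0.4508, 0.1967, 1.2174]}
[[0.0002, -0.9629, -0.2697, 0.0747], [1.0, 0.0004, -0.0009, -0.0012], [0.001, -0.2697, 0.9629, -0.1565], [0.0, 0.0, 0.0, 1.0]] 0.014
{'clock': 0.1, 'joints': array([ 5.13890807e+01,  9.10680016e+00,  9.15653913e+01, -4.74923725e-04,
        7.94240779e+01, -1.20375916e+01]), 'qd': array([-0.04519812, -0.01370295, -0.17787198, -0.04788186,  0.16851484,
       -0.06482491]), 'tau': array([ 1.92759026e-04, -3.86506605e+01, -3.22959495e+01,  7.02654175e-02,
        3.39759258e-02, -8.63498985e-05]), 'position': array([0.25688992, 0.51380933, 0.22773554]), 'ee_rot': array([[-8.94363086e-01,  4.47340569e-01, -1.04213652e-03],
       [ 4.47341652e-01,  8.94362180e-01, -1.31800911e-03],
       [ 3.42448548e-04, -1.64496977e-03, -9.99998588e-01]]), 'contact_force': array([-0.19193911,  0.38038137, -0.07817639]), 'moment': array([-0.03708002,  0.03663007,  0.02230711]), 'gripper_width': 0.09237863053423886}
```

View pics/top0.png

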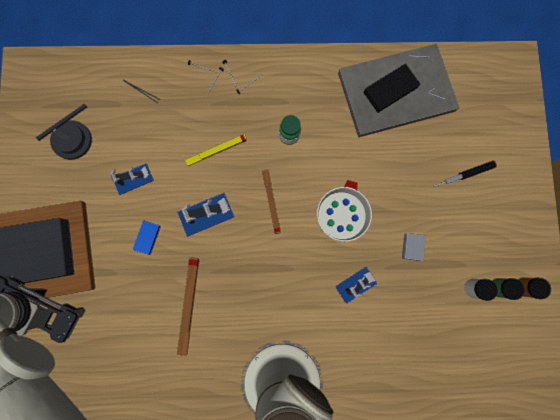

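View pics/side0.png

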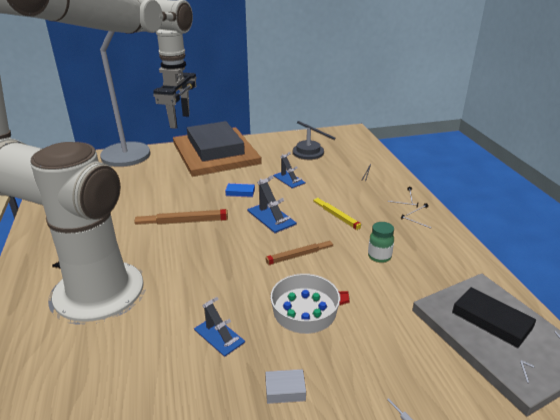

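The top view shows the small brown stirrer, with its red end at (277,231) and blade end at (266,171). The largest rest is at (206,214), and the dish is at (344,215) with its lip at (351,185). Next I'll measure these.

```bash
cat > h.py <<'E'
from cell import robot
import cv2,numpy as np
def ray(n,uv):
    c=robot.get_calibration(n);K,R,t=[np.array(c[k]) for k in("intrinsics","R","t")]
    d=R.T@np.linalg.solve(K,[uv[0],uv[1],1]);return -R.T@t,d
def pt(n,uv,z):
    o,d=ray(n,uv);return o+d*(z-o[2])/d[2]
def proj(n,X):
    c=robot.get_calibration(n);K,R,t=[np.array(c[k]) for k in("intrinsics","R","t")]
    p=K@(R@np.array(X)+t);return p[:2]/p[2]
def mask(im,lo,hi,roi):
    m=cv2.inRange(cv2.cvtColor(im,cv2.COLOR_BGR2HSV),lo,hi);o=np.zeros_like(m);x0,y0,x1,y1=roi;o[y0:y1,x0:x1]=m[y0:y1,x0:x1];return o
def big(m): return max(cv2.findContours(m,0,1)[0],key=cv2.contourArea)
E
python3 - <<'E'
from h import *
t=cv2.imread("pics/top0.png")
hsv=cv2.cvtColor(t,cv2.COLOR_BGR2HSV)
print("wood",hsv[200,255],"st",hsv[200,271],"red",hsv[231,277],"blue",hsv[228,205],"dish",hsv[195,330])
# rest base
c=big(mask(t,(100,120,60),(125,255,255),(165,180,245,250)));r=cv2.minAreaRect(c)
print("rest",r,[np.round(pt("top",p,.01),4) for p in cv2.boxPoints(r)], np.round(pt("top",r[0],.01),4))
c=big(mask(t,(0,120,40),(14,255,190),(250,155,295,245)));r=cv2.minAreaRect(c)
print("stir",r,[np.round(pt("top",p,.014),4) for p in cv2.boxPoints(r)])
c=big(mask(t,(0,0,130),(180,50,255),(300,175,390,255)));e=cv2.fitEllipse(cv2.convexHull(c));print("dish",e,pt("top",e[0],.045))
c=big(mask(t,(0,180,60),(6,255,255),(330,170,370,195)));M=cv2.moments(c);print("lip",pt("top",(M['m10']/M['m00'],M['m01']/M['m00']),.042))
for n,lo,hi in(("g",(60,100,40),(90,255,255)),("b",(105,100,40),(125,255,255))):
    for c in cv2.findContours(mask(t,lo,hi,(315,190,372,242)),0,1)[0]:
        M=cv2.moments(c)
        if M['m00']>8: print(n,np.round(pt("top",(M['m10']/M['m00'],M['m01']/M['m00']),.018),3))
a=cv2.resize(t[165:255,165:305],None,fx=5,fy=5,interpolation=2)
s=cv2.imread("pics/side0.png")
b=cv2.resize(s[170:280,230:350],None,fx=4,fy=4,interpolation=2)
cv2.imwrite("pics/a.png",a);cv2.imwrite("pics/b.png",b)
E
```

```text
wood [ 19 113 145] st [ 13 154 114] red [  2 217 122] blue [110 188 121] dish [ 30   9 175]
rest ((205.37930297851562, 214.4482879638672), (25.25456428527832, 50.13774108886719), 68.19859313964844) [array([0.4938, 0.2959, 0.01  ]), array([0.5469, 0.1582, 0.01  ]), array([0.4758, 0.131 , 0.01  ]), array([0.4237, 0.2679, 0.01  ])] [0.4848 0.2135 0.01  ]
stir ((271.34613037109375, 201.23077392578125), (64.1299819946289, 6.864065170288086), 78.69007110595703) [array([0.6138, 0.0444, 0.014 ]), array([0.6175, 0.0241, 0.014 ]), array([ 0.4274, -0.0088,  0.014 ]), array([0.4239, 0.0111, 0.014 ])]
dish ((343.8205871582031, 213.9254150390625), (53.93351745605469, 55.36271286010742), 121.5011978149414) [ 0.47304664 -0.19047967  0.045     ]
lip [ 0.5608742  -0.21677899  0.042     ]
g [ 0.436 -0.21   0.018]
g [ 0.452 -0.155  0.018]
g [ 0.493 -0.222  0.018]
g [ 0.508 -0.17   0.018]
b [ 0.433 -0.183  0.018]
b [ 0.465 -0.227  0.018]
b [ 0.485 -0.154  0.018]
b [ 0.513 -0.203  0.018]
```

View pics/a.png

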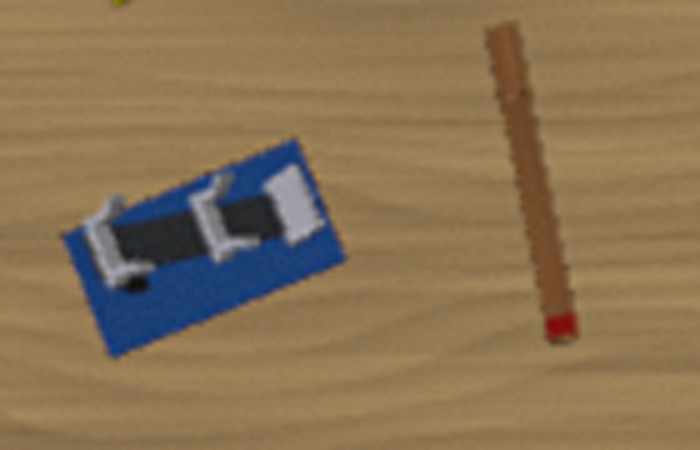

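View pics/b.png

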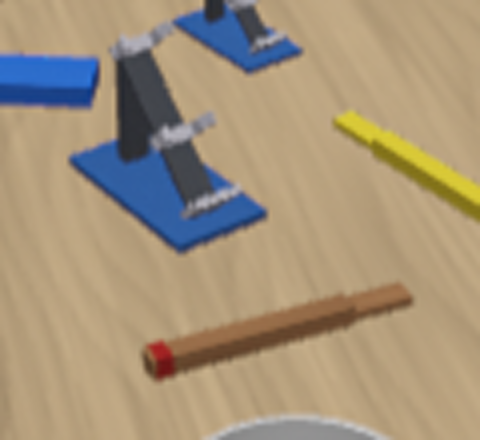

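The crops show the rest's slope rising to the left (world +y), with its stop plate at the right end and both forks clear. The stirrer's red end is toward the robot. Now I'll move to a wrist view over both.

```bash
python3 -m pendant '[[[0.65,-0.98,0.25,0,0,0.46],[0.65,-0.98,0.25,0,0,0.46],[0.65,-0.98,0.25,0,0,0.46],[0.65,-0.98,0.25,0,0,0.46],[0.65,-0.98,0.25,0,0,0.46],[0.65,-0.98,0.25,0,0,0.46],[0.65,-0.98,0.25,0,0,0.46],[0.65,-0.98,0.25,0,0,0.46],[0.65,-0.98,0.25,0,0,0.46],[0.65,-0.98,0.25,0,0,0.46]]]'
python3 -m pendant '[[[0.6,-1,0,0,0,0],[0.6,-1,0,0,0,0],[0,0,0,0,0,0],[0,0,0,0,0,0],[0,0,0,0,0,0]]]'
cat >> h.py <<'E'
import pickle
def wsnap(name):
    s=robot.state();im=robot.capture("wrist");cv2.imwrite(f"pics/{name}.png",im);pickle.dump(s,open(f"pics/{name}.pkl","wb"));return s,im
def wray(s,uv):
    c=robot.get_calibration("wrist");M=np.array(c["mount"]);K=np.array(c["intrinsics"])
    d=s["ee_rot"]@M[:3,:3]@np.linalg.solve(K,[uv[0],uv[1],1]);return s["position"]+s["ee_rot"]@M[:3,3],d
def wpt(s,uv,z):
    o,d=wray(s,uv);return o+d*(z-o[2])/d[2]
def wproj(s,X):
    c=robot.get_calibration("wrist");M=np.array(c["mount"]);K=np.array(c["intrinsics"])
    p=M[:3,:3].T@(s["ee_rot"].T@(np.array(X)-s["position"])-M[:3,3]);p=K@p;return p[:2]/p[2]
E
python3 - <<'E'
from h import *
s,im=wsnap("w1");print(s)
E
```

```text
clock: 1.1
position: [0.4526, 0.2189, 0.3035]
ee_rot: [[-0.984, -0.18, -0.001], [-0.18, 0.984, -0.0], [0.001, 0.0, -1.0]]
contact_force: [0.4, -0.0, 0.1]
gripper_width: 0.0919
clock: 1.6
position: [0.4876, 0.161, 0.3033]
ee_rot: [[-0.984, -0.178, -0.001], [-0.178, 0.984, 0.0], [0.001, 0.0, -1.0]]
contact_force: [0.2, 0.6, 0.0]
gripper_width: 0.0917
{'clock': 1.6, 'joints': array([ 4.75590109e+00, -2.49228242e+00,  9.51691545e+01,  2.46070764e-02,
        8.73625283e+01, -9.55175248e+01]), 'qd': array([ 0.68274614, -0.2265154 , -0.11866583, -0.0452289 , -0.08890637,
       -0.2096409 ]), 'tau': array([-6.79173209e-01, -3.11547196e+01, -3.31697953e+01, -5.22137980e-02,
        6.45808596e-02,  2.73174956e-03]), 'position': array([0.48764605, 0.16101772, 0.30334577]), 'ee_rot': array([[-9.83971180e-01, -1.78326096e-01, -7.20864187e-04],
       [-1.78326392e-01,  9.83971321e-01,  3.70527821e-04],
       [ 6.43234907e-04,  4.93137807e-04, -9.99999672e-01]]), 'contact_force': array([0.21588433, 0.59965496, 0.02440127]), 'moment': array([ 0.04358111,  0.01421004, -0.04639831]), 'gripper_width': 0.0917216661889386}
```

View pics/w1.png

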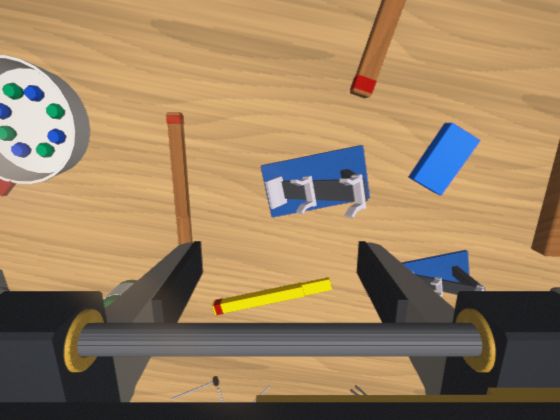

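The wrist view shows the rest at (262-370,145-217) and the stirrer from (175,118) at its red end to about (184,243). I'll zoom in on the rest.

```bash
python3 - <<'E'
from h import *
s=pickle.load(open("pics/w1.pkl","rb"));im=cv2.imread("pics/w1.png")
m=mask(im,(100,120,50),(125,255,255),(250,135,385,225));r=cv2.minAreaRect(big(m));B=[wpt(s,p,.01) for p in cv2.boxPoints(r)]
print("base",np.round(B,4),np.round(np.mean(B,0),4),[round(float(np.linalg.norm(B[i]-B[i-1])),4) for i in range(4)])
m=mask(im,(0,100,40),(14,255,210),(155,105,200,238));r=cv2.minAreaRect(big(m));B=cv2.boxPoints(r)
print("stir",np.round([wpt(s,p,.014) for p in B],4))
cv2.imwrite("pics/c.png",cv2.resize(im[135:225,255:380],None,fx=6,fy=6,interpolation=2))
E
```

```text
base [[0.4665 0.127  0.01  ]
 [0.4218 0.2661 0.01  ]
 [0.4928 0.2948 0.01  ]
 [0.5404 0.1496 0.01  ]] [0.4804 0.2094 0.01  ] [0.0772, 0.1462, 0.0765, 0.1528]
stir [[ 0.4282 -0.0113  0.014 ]
 [ 0.4211  0.0131  0.014 ]
 [ 0.5987  0.0511  0.014 ]
 [ 0.607   0.0239  0.014 ]]
```

View pics/c.png

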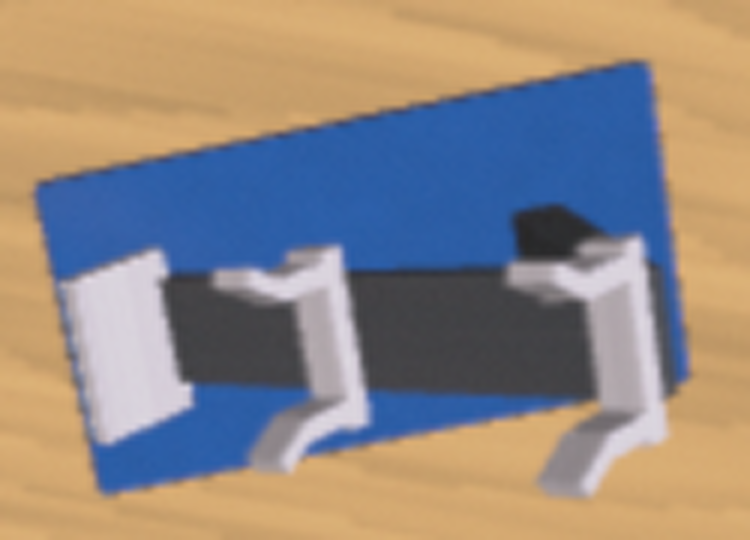

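```bash
python3 - <<'E'
from h import *
s=pickle.load(open("pics/w1.pkl","rb"));im=cv2.imread("pics/w1.png");t=cv2.imread("pics/top0.png")
def quad(c):
    h=cv2.convexHull(c);q=cv2.approxPolyN(h,4,ensure_convex=True).reshape(-1,2);return q
for nm,f,c in(("w",lambda p:wpt(s,p,.01),big(mask(im,(100,120,50),(125,255,255),(250,135,385,225)))),("t",lambda p:pt("top",p,.01),big(mask(t,(100,120,60),(125,255,255),(165,180,245,250))))):
    q=quad(c);B=np.array([f(p) for p in q]);e=np.roll(B,-1,0)-B
    print(nm,q.tolist(),np.round(B[:,:2],4).tolist(),"c",np.round(B.mean(0),4),[(round(float(np.hypot(*v[:2])),4),round(float(np.degrees(np.arctan2(v[1],v[0]))),1)) for v in e])
a=wpt(s,(308.7,191.3),.0591);b=wpt(s,(357.2,191.3),.1114);v=b-a
print("forks w",a,b,np.hypot(*v[:2]),np.degrees(np.arctan2(v[1],v[0])))
# stop plate upper edge corners crop (163,250),(190,390),(62,283),(103,443)
for p in((163,255),(190,385),(62,283),(103,443)): print(wpt(s,(255+p[0]/6,135+p[1]/6),.03))
E
```

```text
w [[369, 197], [264, 180], [261, 166], [362, 145]] [[0.4929, 0.2951], [0.4956, 0.1378], [0.4762, 0.1301], [0.4214, 0.2661]] c [0.4715 0.2073 0.01  ] [(0.1573, -89.0), (0.0208, -158.5), (0.1466, 112.0), (0.0772, 22.1)]
t [[233, 216], [187, 236], [177, 211], [230, 209]] [[0.4784, 0.132], [0.4222, 0.2673], [0.4969, 0.2972], [0.4995, 0.1407]] c [0.4743 0.2093 0.01  ] [(0.1465, 112.6), (0.0805, 21.8), (0.1565, -89.0), (0.0228, -157.7)]
forks w [0.49094143 0.19889763 0.0591    ] [0.4709569  0.24645417 0.1114    ] 0.051584930178268845 112.79344377855595
[0.48395356 0.16243146 0.03      ]
[0.51329441 0.1743198  0.03      ]
[0.49462222 0.14047477 0.03      ]
[0.53097005 0.15653323 0.03      ]
```

Both forks give the same rest_stop, about (0.508,0.158,0.028), with a yaw of 112.2°, and it lies on the base axis. The stirrer's middle is at (0.521,0.0175), heading 10°.

```bash
python3 -m pendant '[[[0.22,-0.96,0,0,0,0],[0.22,-0.96,0,0,0,0],[0.22,-0.96,0,0,0,0],[0.22,-0.96,0,0,0,0],[0.22,-0.96,0,0,0,0],[0,0,-1,0,0,0],[0,0,-1,0,0,0],[0,0,-1,0,0,0],[0,0,-1,0,0,0],[0,0,-1,0,0,0]]]' | head -3
python3 -m pendant '[[[0,0,-1,0,0,0],[0,0,-0.9,0,0,0],[0,0,-0.6,0,0,0],[0,0,0,0,0,0],[0,0,0,0,0,0],[0,0,0,0,0,0]]]'
python3 - <<'E'
from h import *
s,im=wsnap("w2")
for z in(.014,):
  m=mask(im,(0,100,40),(14,255,210),(0,0,560,300))
  for c in cv2.findContours(m,0,1)[0]:
    if cv2.contourArea(c)>300:
      r=cv2.minAreaRect(c);print(r,np.round([wpt(s,p,z) for p in cv2.boxPoints(r)],4).tolist())
E
```

```text
clock: 2.65
position: [0.521, 0.0175, 0.1526]
ee_rot: [[-0.984, -0.179, 0.0], [-0.179, 0.984, 0.0], [-0.0, 0.0, -1.0]]
clock: 3.25
position: [0.5224, 0.0165, 0.0802]
ee_rot: [[-0.984, -0.178, 0.003], [-0.178, 0.984, -0.001], [-0.003, -0.001, -1.0]]
contact_force: [-0.6, 0.0, 0.9]
gripper_width: 0.092
((284.5, 192.5), (213.0, 29.0), 90.0) [[0.4258, -0.0093, 0.014], [0.4224, 0.0097, 0.014], [0.5798, 0.0411, 0.014], [0.584, 0.018, 0.014]]
```

View pics/w2.png

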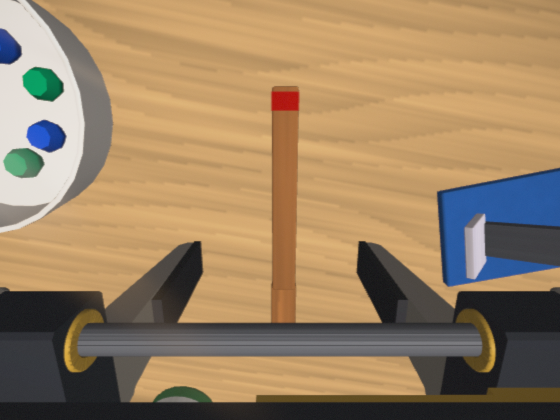

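The stirrer is aligned between the jaws, with its red end at (285,95). Lowering and gripping.

```bash
python3 -m pendant '[[[0,0,-0.7,0,0,0],[0,0,-0.7,0,0,0],[0,0,-0.7,0,0,0],[0,0,0,0,0,0],[0,0,0,0,0,0]]]'
python3 -m pendant '[[[0,0,0,0,0,0],[0,0,0,0,0,0],[0,0,0,0,0,0],[0,0,0,0,0,0],[0,0,0,0,0,0],[0,0,0,0,0,0],[0,0,0,0,0,0],[0,0,0,0,0,0]]]' 1
```

```text
clock: 3.8
position: [0.522, 0.0161, 0.0164]
ee_rot: [[-0.984, -0.178, 0.001], [-0.178, 0.984, -0.0], [-0.001, -0.0, -1.0]]
contact_force: [0.3, 0.3, 0.4]
gripper_width: 0.0919
clock: 4.6
position: [0.5212, 0.0162, 0.0156]
ee_rot: [[-0.984, -0.178, -0.0], [-0.178, 0.984, 0.0], [0.0, 0.0, -1.0]]
contact_force: [-0.8, 0.8, 0.4]
gripper_width: 0.0301
```

```bash
python3 -m pendant '[[[0,0,0,0,0,0],[0,0,0,0,0,0],[0,0,0,0,0,0],[0,0,0.5,0,0,0],[0,0,1,0,0,0],[0,0,1,0,0,0],[0,0,1,0,0,0],[0,0,1,0,0,0],[0,0,1,0,0,0],[0,0,0,0,0,0]]]'
python3 -m pendant '[[[0,0.2,0.5,0,0,-1],[0,0.2,0.5,0,0,-1],[0,0.2,0.5,0,0,-1],[0,0.2,0.5,0,0,-1],[0,0.2,0.5,0,0,-1],[0,0.2,0.5,0,0,-1],[0,0.2,0,0,0,-1],[0,0.2,0,0,0,-1],[0,0.2,0,0,0,-1],[0,0.2,0,0,0,-0.76]]]'
python3 -m pendant '[[[0,0,0,0.926,0.378,0],[0,0,0,0.926,0.378,0],[0,0,0,0.926,0.378,0],[0,0,0,0.926,0.378,0],[0,0,0,0.926,0.378,0],[0,0,0,0.58,0.236,0],[0,0,0,0,0,0],[0,0,0,0,0,0],[0,0,0,0,0,0]]]'
```

```text
clock: 5.6
position: [0.5241, 0.0157, 0.1853]
ee_rot: [[-0.984, -0.178, 0.009], [-0.178, 0.984, -0.002], [-0.008, -0.003, -1.0]]
contact_force: [1.2, -0.1, -0.1]
gripper_width: 0.0176
clock: 6.6
position: [0.5207, 0.0765, 0.2688]
ee_rot: [[-0.372, 0.928, -0.002], [0.928, 0.372, 0.0], [0.001, -0.002, -1.0]]
contact_force: [-1.0, 0.2, -0.3]
gripper_width: 0.0179
clock: 7.5
position: [0.5212, 0.0768, 0.2709]
ee_rot: [[-0.268, 0.926, -0.267], [0.656, 0.378, 0.653], [0.706, 0.0, -0.708]]
contact_force: [0.2, -1.2, 0.4]
gripper_width: 0.0177
```

```bash
python3 -m pendant '[[[-0.12,0.57,-0.6,0,0,0],[-0.12,0.57,-0.6,0,0,0],[-0.12,0.57,-0.6,0,0,0],[-0.12,0.57,-0.6,0,0,0],[-0.12,0.57,-0.6,0,0,0],[-0.12,0.57,-0.6,0,0,0],[0,0,0,0,0,0],[0,0,0,0,0,0],[0,0,0,0,0,0]]]'
python3 - <<'E'
from h import *
s=robot.state();R=s["ee_rot"];p=s["position"]
L=p+R[:,2]*.0068;tip=L-R[:,0]*.0976;top=L+R[:,0]*.0974;print(p,tip,top)
st=np.array([.508,.158,.028]);d=np.array([-.378,.926,0]);u=(d+[0,0,1])/2**.5
out=[]
for n,roi in(("side",(200,130,340,250)),("top",(150,150,290,270))):
    im=robot.capture(n);cv2.imwrite(f"pics/{n}1.png",im)
    a=cv2.resize(im[roi[1]:roi[3],roi[0]:roi[2]],None,fx=4,fy=4,interpolation=2)
    P=lambda X:tuple(int(v) for v in (proj(n,X)-roi[:2])*4)
    cv2.circle(a,P(tip),4,(255,0,255),1);cv2.circle(a,P(top),4,(255,0,255),1)
    cv2.line(a,P(st),P(st+.195*u),(0,255,0),1)
    out.append(a[:480,:400] if 0 else a)
cv2.imwrite("pics/d.png",cv2.resize(np.hstack(out),(800,343)))
E
```

```text
clock: 8.4
position: [0.5007, 0.1783, 0.164]
ee_rot: [[-0.268, 0.926, -0.265], [0.656, 0.377, 0.654], [0.706, 0.002, -0.708]]
contact_force: [0.1, -0.1, 0.1]
gripper_width: 0.0176
[0.50071854 0.1782738  0.16404454] [0.5251202  0.11873766 0.09034239] [0.47276698 0.24657547 0.22797101]
```

View pics/d.png

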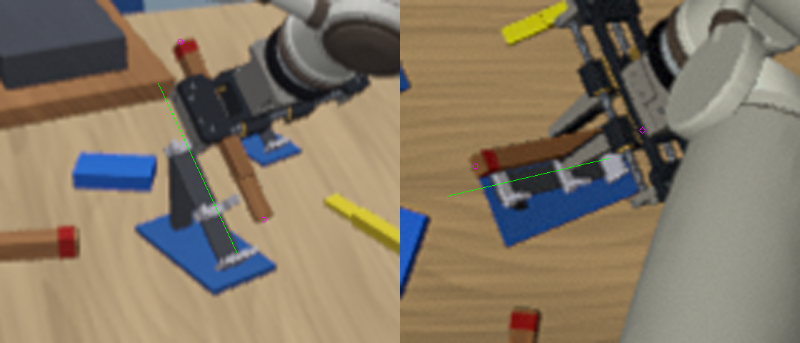

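The views show the stirrer held parallel to the slope, with my predicted tip and top on it, so I'm moving it in along the normal.

```bash
python3 -m pendant '[[[-0.11,0.26,-0.3,0,0,0],[-0.11,0.26,-0.3,0,0,0],[-0.11,0.26,-0.3,0,0,0],[-0.11,0.26,-0.3,0,0,0],[0,0,0,0,0,0],[0,0,0,0,0,0]]]'
python3 -m pendant '[[[-0.11,0.26,-0.3,0,0,0],[-0.11,0.26,-0.3,0,0,0],[0,0,0,0,0,0],[0,0,0,0,0,0],[0,0,0,0,0,0]]]'
```

```text
clock: 9.1
position: [0.4861, 0.2104, 0.1263]
ee_rot: [[-0.266, 0.926, -0.268], [0.655, 0.378, 0.655], [0.708, -0.001, -0.707]]
contact_force: [-0.2, -0.7, -0.9]
gripper_width: 0.0178
clock: 9.6
position: [0.4794, 0.2259, 0.1083]
ee_rot: [[-0.266, 0.926, -0.268], [0.655, 0.377, 0.655], [0.708, -0.001, -0.707]]
contact_force: [-0.1, 0.1, -0.4]
gripper_width: 0.0174
```

```bash
python3 -m pendant '[[[0.04,-0.09,-0.09,0,0,0],[0.04,-0.09,-0.09,0,0,0],[0.02,-0.05,-0.05,0,0,0],[0,0,0,0,0,0],[0,0,0,0,0,0],[0,0,0,0,0,0]]]'
python3 - <<'E'
from h import *
s=robot.state();R=s["ee_rot"];p=s["position"]
L=p+R[:,2]*.0068;tip=L-R[:,0]*.0976;top=L+R[:,0]*.0974;print(p,tip,top)
out=[]
for n,roi in(("side",(200,130,340,250)),("top",(150,150,290,270))):
    im=robot.capture(n)
    out.append(cv2.resize(im[roi[1]:roi[3],roi[0]:roi[2]],None,fx=4,fy=4,interpolation=2))
cv2.imwrite("pics/e.png",cv2.resize(np.hstack(out),(800,343)))
E
```

```text
clock: 10.2
position: [0.4829, 0.2188, 0.1018]
ee_rot: [[-0.266, 0.926, -0.267], [0.655, 0.377, 0.655], [0.707, -0.001, -0.707]]
contact_force: [0.3, -0.7, -0.4]
gripper_width: 0.0176
[0.48286314 0.21875892 0.10175426] [0.50703885 0.15930277 0.02791321] [0.45510691 0.2869909  0.16584006]
```

View pics/e.png

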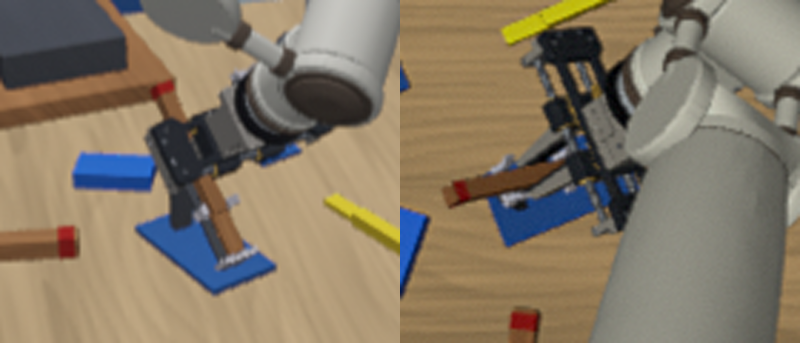

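The stirrer lies in both forks with its blade at the stop plate. I'll push gently to feel the stop, then release.

```bash
python3 -m pendant '[[[0.03,-0.06,-0.07,0,0,0],[0,0,0,0,0,0],[0,0,0,0,0,0],[0,0,0,0,0,0]]]'
```

```text
clock: 10.7
position: [0.4835, 0.218, 0.1009]
ee_rot: [[-0.266, 0.926, -0.268], [0.652, 0.378, 0.657], [0.71, -0.0, -0.704]]
contact_force: [-1.7, 3.6, 6.1]
gripper_width: 0.0175
```

```bash
python3 -m pendant '[[[0,0,0,0,0,0],[0,0,0,0,0,0],[0,0,0,0,0,0],[0,0,0,0,0,0],[0,0,0,0,0,0],[0,0,0,0,0,0],[0,0,0,0,0,0],[0,0,0,0,0,0]]]' -1
python3 -m pendant '[[[0.2,-0.5,0.53,0,0,0],[0.25,-0.65,0.7,0,0,0],[0.25,-0.65,0.7,0,0,0],[0.25,-0.65,0.7,0,0,0],[0.25,-0.65,0.7,0,0,0],[0,0,1,0,0,0],[0,0,1,0,0,0],[0,0,1,0,0,0],[0,0,0,0,0,0]]]'
python3 - <<'E'
from h import *
print(robot.state()["joints"])
s,im=wsnap("w3")
out=[]
for n,roi in(("side",(200,130,340,250)),("top",(150,150,290,270))):
    i=robot.capture(n);cv2.imwrite(f"pics/{n}2.png",i)
    out.append(cv2.resize(i[roi[1]:roi[3],roi[0]:roi[2]],(400,343),interpolation=2))
cv2.imwrite("pics/f.png",np.vstack([np.hstack(out),cv2.resize(im,(320,240)).repeat(1,0) if 0 else np.pad(cv2.resize(im,(320,240)),((0,0),(0,480),(0,0)))]))
E
```

```text
clock: 11.5
position: [0.4837, 0.2169, 0.0996]
ee_rot: [[-0.266, 0.926, -0.267], [0.655, 0.377, 0.655], [0.707, -0.001, -0.707]]
contact_force: [-0.1, -0.2, -0.0]
gripper_width: 0.0796
clock: 12.4
position: [0.5214, 0.1235, 0.2937]
ee_rot: [[-0.272, 0.926, -0.262], [0.656, 0.377, 0.654], [0.704, 0.006, -0.71]]
contact_force: [0.7, 0.8, 0.1]
gripper_width: 0.0919
[-18.75899508  14.79988233  87.6473881   34.02399552 107.10777928
 -39.60485235]
```

View pics/f.png

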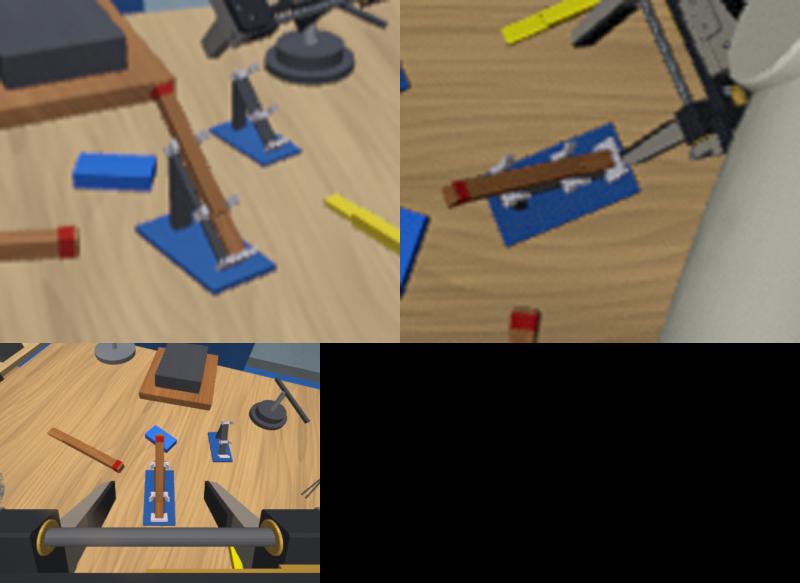

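The stirrer rests freely in both forks with its blade on the stop. Next I'll swing round to grip the red end along the shaft axis.

```bash
python3 -m pendant '[[[-0.25,0.63,0.1,-0.87,-0.355,0],[-0.25,0.63,0.1,-0.87,-0.355,0],[-0.25,0.63,0.1,-0.87,-0.355,0],[-0.25,0.63,0.1,-0.87,-0.355,0],[-0.25,0.63,0.1,-0.87,-0.355,0],[-0.25,0.63,0.1,-0.87,-0.355,0]]]'
python3 -m pendant '[[[-0.25,0.63,0.1,-0.87,-0.355,0],[-0.25,0.63,0.1,-0.87,-0.355,0],[-0.25,0.63,0.1,-0.87,-0.355,0],[-0.25,0.63,0.1,-0.87,-0.355,0],[-0.25,0.63,0.1,-0.87,-0.355,0],[-0.25,0.63,0.1,-0.87,-0.355,0],[0,0,0,0,0,0],[0,0,0,0,0,0],[0,0,0,0,0,0]]]'
python3 - <<'E'
from h import *
s=robot.state();print(s["joints"]);R=s["ee_rot"]
d=np.array([-.378,.926,0]);u=(d+[0,0,1])/2**.5
y=np.array([.926,.378,0]);T=np.stack([np.cross(y,-u),y,-u],1)
from scipy.spatial.transform import Rotation as Q
print("rot units",Q.from_matrix(T@R.T).as_rotvec(degrees=True)/8)
for k in(.249,.169): print(np.array([.507,.1585,.028])+k*u-s["position"])
E
```

```text
clock: 13.15
position: [0.474, 0.2378, 0.3068]
ee_rot: [[-0.377, 0.926, 0.002], [0.926, 0.377, -0.006], [-0.007, -0.0, -1.0]]
contact_force: [0.3, -0.2, -0.0]
gripper_width: 0.092
clock: 14.05
position: [0.4302, 0.3498, 0.3256]
ee_rot: [[-0.265, 0.927, 0.267], [0.654, 0.376, -0.657], [-0.709, 0.001, -0.705]]
contact_force: [0.1, -0.3, 0.2]
gripper_width: 0.0918
[ 47.19903564  20.25853044  77.46112664 -40.98047077 101.70831168
  23.5990397 ]
rot units [0.01524401 0.01019006 0.01315297]
[ 0.01024989 -0.02829267 -0.12148396]
[ 0.0316328  -0.08067514 -0.1780525 ]
```

```bash
python3 -m pendant '[[[0.07,-0.19,-0.81,0,0,0],[0.07,-0.19,-0.81,0,0,0],[0.07,-0.19,-0.81,0,0,0],[0.07,-0.19,-0.81,0,0,0],[0.07,-0.19,-0.81,0,0,0],[0,0,0,0,0,0],[0,0,0,0,0,0],[0,0,0,0,0,0]]]'
python3 - <<'E'
from h import *
s,im=wsnap("w4");R=s["ee_rot"]
d=np.array([-.378,.926,0]);u=(d+[0,0,1])/2**.5;P=np.array([.507,.1585,.028])
m=cv2.inRange(cv2.cvtColor(im,cv2.COLOR_BGR2HSV),(0,190,60),(7,255,255))
for c in cv2.findContours(m,0,1)[0]:
    if cv2.contourArea(c)>100: print(cv2.contourArea(c),cv2.minAreaRect(c),cv2.boundingRect(c))
n=(-d+[0,0,1])/2**.5;y=np.array([.926,.378,0])
for a,b in((0,0),(9,9),(9,-9),(-9,9),(-9,-9)): print(a,b,wproj(s,P+.195*u+n*a/1e3+y*b/1e3))
print(P+.169*u-s["position"])
# top/side check of red blob while clear of the arm (earlier picture)
for nm,f,roi in(("top2","top",(165,205,190,230)),("side2","side",(245,150,270,170))):
    c=big(mask(cv2.imread(f"pics/{nm}.png"),(0,190,60),(7,255,255),roi));r=cv2.minAreaRect(c);print(nm,r[0],r[1],"pred mid of 10mm band",proj(f,P+.19*u+n*.004))
E
```

```text
clock: 14.85
position: [0.4412, 0.3226, 0.2063]
ee_rot: [[-0.263, 0.926, 0.27], [0.655, 0.377, -0.655], [-0.708, 0.004, -0.706]]
contact_force: [0.1, 0.0, -0.5]
gripper_width: 0.0921
719.0 ((153.0754852294922, 80.73584747314453), (20.878801345825195, 39.28511428833008), 15.945395469665527) (140, 60, 27, 43)
0 0 [277.73172047 229.17675194]
9 9 [290.22022221 240.88238567]
9 -9 [265.36411155 240.97954693]
-9 9 [290.37331275 217.11248608]
-9 -9 [264.96526721 217.21059067]
[ 0.02058579 -0.05341404 -0.05880021]
top2 (171.3000030517578, 216.6000213623047) (6.708203315734863, 3.5777084827423096) pred mid of 10mm band [168.86641553 217.93849861]
side2 (256.0440979003906, 161.07350158691406) (2.915475845336914, 7.202939987182617) pred mid of 10mm band [256.16447614 160.0772832 ]
```

View pics/w4.png

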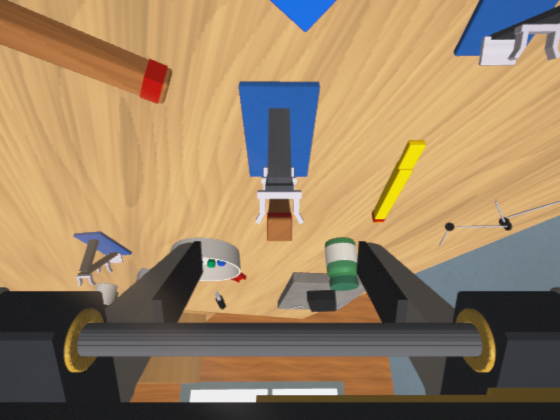

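The red end's face sits at (279,229), against a prediction of (277.7,229.2), so it is well aligned. Advancing and gripping.

```bash
python3 -m pendant '[[[0.14,-0.36,-0.39,0,0,0],[0.14,-0.36,-0.39,0,0,0],[0.14,-0.36,-0.39,0,0,0],[0.14,-0.36,-0.39,0,0,0],[0.14,-0.36,-0.39,0,0,0],[0,0,0,0,0,0],[0,0,0,0,0,0],[0,0,0,0,0,0]]]'
python3 -m pendant '[[[0,0,0,0,0,0],[0,0,0,0,0,0],[0,0,0,0,0,0],[0,0,0,0,0,0],[0,0,0,0,0,0],[0,0,0,0,0,0],[0,0,0,0,0,0],[0,0,0,0,0,0],[0,0,0,0,0,0],[0,0,0,0,0,0]]]' 1
python3 -m pendant '[[[0,0,0,0,0,0],[0,0,0,0,0,0]]]'
```

```text
clock: 15.7
position: [0.4616, 0.2687, 0.1461]
ee_rot: [[-0.265, 0.926, 0.269], [0.653, 0.377, -0.656], [-0.709, 0.002, -0.705]]
contact_force: [0.1, 0.4, 0.9]
gripper_width: 0.0918
clock: 16.7
position: [0.4612, 0.2682, 0.1455]
ee_rot: [[-0.265, 0.926, 0.268], [0.653, 0.377, -0.657], [-0.709, 0.001, -0.705]]
contact_force: [0.4, 0.3, -0.0]
gripper_width: 0.0177
clock: 16.9
position: [0.4612, 0.2682, 0.1455]
ee_rot: [[-0.265, 0.926, 0.268], [0.653, 0.377, -0.657], [-0.709, 0.001, -0.705]]
contact_force: [0.1, -1.0, -0.2]
gripper_width: 0.0182
```

```bash
python3 -m pendant '[[[0.13,-0.33,0.35,0,0,0],[0.25,-0.65,0.7,0,0,0],[0.25,-0.65,0.7,0,0,0],[0.25,-0.65,0.7,0,0,0],[0,0,1,0,0,0],[0,0,1,0,0,0],[0,-0.3,1,0.926,0.378,0],[0,-0.6,0.4,0.926,0.378,0],[0,-1,0.2,0.926,0.378,0],[0,-1,0,0.926,0.378,0]]]'
python3 -m pendant '[[[0,-1,0,0.926,0.378,0],[0,-1,0,0.58,0.236,0],[0,-1,0,0,0,0],[0,-1,0,0,0,0],[0,-1,0,0,0,0],[0,-1,0,0,0,0],[0,0,0,0,0,0],[0,0,0,0,0,0],[0,0,0,0,0,0]]]'
python3 - <<'E'
from h import *
from scipy.spatial.transform import Rotation as Q
s=robot.state();p=s["position"];R=s["ee_rot"];tip=p+R[:,2]*.167
print(s["joints"],"tip",tip)
y=np.array([.926,.378,0]);z=np.array([0,0,-1.]);T=np.stack([np.cross(y,z),y,z],1);print("rot",Q.from_matrix(T@R.T).as_rotvec(degrees=True)/8)
for n in("top","side"):cv2.imwrite(f"pics/{n}3.png",robot.capture(n))
c=np.array([.4732,-.1905]);a=np.radians(-17)
print("to start",c+.017*np.array([np.cos(a),np.sin(a)])-tip[:2])
E
```

```text
clock: 17.9
position: [0.4881, 0.1125, 0.33]
ee_rot: [[-0.368, 0.925, 0.091], [0.902, 0.379, -0.206], [-0.225, 0.006, -0.974]]
contact_force: [-0.6, -1.2, -1.5]
gripper_width: 0.0176
clock: 18.8
position: [0.4875, -0.0665, 0.3271]
ee_rot: [[-0.378, 0.926, 0.001], [0.926, 0.378, -0.003], [-0.003, 0.0, -1.0]]
contact_force: [0.8, -0.3, -0.3]
gripper_width: 0.018
[-21.79968484  -6.33313868  96.15921495  -0.11433796  90.05476301
 -43.98843695] tip [ 0.4876986  -0.06694883  0.16012614]
rot [0.01880037 0.00852508 0.00213992]
to start [ 0.00175858 -0.12852149]
```

```bash
python3 -m pendant '[[[0.01,-0.9,0,0,0,0],[0.01,-0.9,0,0,0,0],[0.01,-0.9,0,0,0,0],[0.01,-0.9,0,0,0,0],[0.02,-0.7,-0.5,0,0,0],[0,0,-1,0,0,0],[0,0,-1,0,0,0],[0,0,0,0,0,0],[0,0,0,0,0,0],[0,0,0,0,0,0]]]'
python3 - <<'E'
from h import *
s=robot.state();p=s["position"];R=s["ee_rot"];tip=p+R[:,2]*.167
out=[]
for n in("side","top"):
    im=robot.capture(n);cv2.imwrite(f"pics/{n}4.png",im);q=proj(n,tip);x,y=int(q[0]),int(q[1]);print(n,q)
    roi=(x-60,y-70,x+60,y+50);a=cv2.resize(im[roi[1]:roi[3],roi[0]:roi[2]],(400,400),interpolation=2);f=400/120
    cv2.circle(a,tuple(int(v) for v in (q-roi[:2])*f),4,(255,0,255),1)
    for X in((.4732,-.1905,.006),(.4732+.067*.956,-.1905-.067*.292,.006)): cv2.circle(a,tuple(int(v) for v in (proj(n,X)-roi[:2])*f),3,(0,255,255),1)
    out.append(a)
cv2.imwrite("pics/g.png",np.hstack(out));print(tip)
E
```

```text
clock: 19.9
position: [0.4905, -0.1963, 0.2542]
ee_rot: [[-0.378, 0.926, 0.004], [0.926, 0.378, -0.005], [-0.006, 0.002, -1.0]]
contact_force: [-0.2, -0.1, -0.7]
gripper_width: 0.0177
side [314.09109861 281.9157984 ]
top [348.829109   205.47416568]
[ 0.4911156  -0.19709853  0.08721005]
```

View pics/g.png

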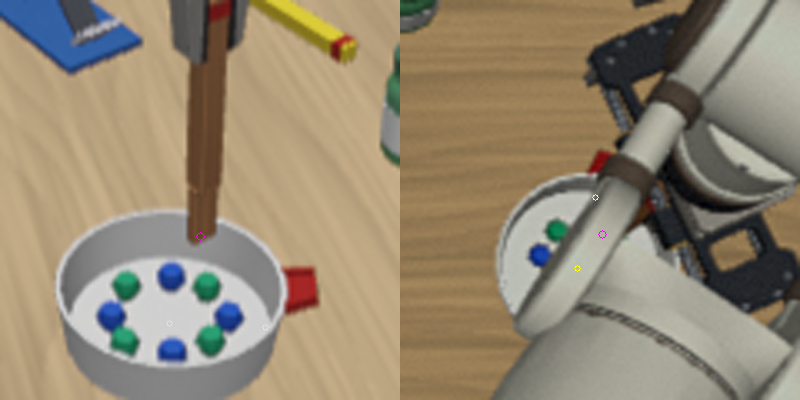

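The side view confirms the tip is over the free centre, next to the blue stone by the lip. Lowering it and computing the stir rows.

```bash
python3 -m pendant '[[[0,0,-0.7,0,0,0],[0,0,-0.7,0,0,0],[0,0,-0.7,0,0,0],[0,0,-0.4,0,0,0],[0,0,0,0,0,0],[0,0,0,0,0,0],[0,0,0,0,0,0]]]'
python3 - <<'E'
from h import *
s=robot.state();tip=s["position"]+s["ee_rot"][:,2]*.167
c=np.array([.4732,-.1905]);f=lambda r,a:c+r*np.array([np.cos(np.radians(a-17)),np.sin(np.radians(a-17))])
print("tip",tip,"out",(f(.034,0)-tip[:2])/.03)
P=[f(min(.046,.034+.012*a/60),a) for a in range(0,73,12)]+[f(.046,a) for a in range(84,433,12)]
D=np.diff(P,axis=0)/.03
for i in range(0,36,5): print(i*12," ".join("[%.2f,%.2f,0,0,0,0],"%tuple(v) for v in D[i:i+5]))
E
```

```text
clock: 20.7
position: [0.4903, -0.1967, 0.1786]
ee_rot: [[-0.377, 0.926, 0.003], [0.926, 0.377, -0.004], [-0.005, 0.001, -1.0]]
contact_force: [0.8, -0.5, -0.6]
gripper_width: 0.0176
tip [ 0.49084475 -0.19747238  0.01160644] out [ 0.49565361 -0.0989418 ]
0 [0.12,0.23,0,0,0,0], [0.07,0.26,0,0,0,0], [0.01,0.29,0,0,0,0], [-0.05,0.30,0,0,0,0], [-0.12,0.30,0,0,0,0],
60 [-0.24,0.21,0,0,0,0], [-0.28,0.16,0,0,0,0], [-0.31,0.09,0,0,0,0], [-0.32,0.03,0,0,0,0], [-0.32,-0.04,0,0,0,0],
120 [-0.30,-0.10,0,0,0,0], [-0.27,-0.17,0,0,0,0], [-0.23,-0.22,0,0,0,0], [-0.18,-0.26,0,0,0,0], [-0.13,-0.30,0,0,0,0],
180 [-0.06,-0.31,0,0,0,0], [0.01,-0.32,0,0,0,0], [0.07,-0.31,0,0,0,0], [0.14,-0.29,0,0,0,0], [0.19,-0.26,0,0,0,0],
240 [0.24,-0.21,0,0,0,0], [0.28,-0.16,0,0,0,0], [0.31,-0.09,0,0,0,0], [0.32,-0.03,0,0,0,0], [0.32,0.04,0,0,0,0],
300 [0.30,0.10,0,0,0,0], [0.27,0.17,0,0,0,0], [0.23,0.22,0,0,0,0], [0.18,0.26,0,0,0,0], [0.13,0.30,0,0,0,0],
360 [0.06,0.31,0,0,0,0], [-0.01,0.32,0,0,0,0], [-0.07,0.31,0,0,0,0], [-0.14,0.29,0,0,0,0], [-0.19,0.26,0,0,0,0],
420 [-0.24,0.21,0,0,0,0],
```

Move out toward the lip, then stir the first 120°.

```bash
python3 -m pendant '[[[0.17,-0.03,0,0,0,0],[0.17,-0.03,0,0,0,0],[0.16,-0.04,0,0,0,0],[0,0,0,0,0,0],[0,0,0,0,0,0]]]'
python3 -m pendant '[[[0.12,0.23,0,0,0,0],[0.07,0.26,0,0,0,0],[0.01,0.29,0,0,0,0],[-0.05,0.30,0,0,0,0],[-0.12,0.30,0,0,0,0],[-0.24,0.21,0,0,0,0],[-0.28,0.16,0,0,0,0],[-0.31,0.09,0,0,0,0],[-0.32,0.03,0,0,0,0],[-0.32,-0.04,0,0,0,0]]]'
```

```text
clock: 21.2
position: [0.5046, -0.1992, 0.1769]
ee_rot: [[-0.377, 0.926, 0.001], [0.926, 0.377, -0.003], [-0.003, -0.0, -1.0]]
contact_force: [0.6, 0.3, -0.6]
gripper_width: 0.0179
clock: 22.2
position: [0.4603, -0.1441, 0.1771]
ee_rot: [[-0.377, 0.926, 0.001], [0.926, 0.377, -0.002], [-0.003, 0.0, -1.0]]
contact_force: [-0.1, -0.8, -0.8]
gripper_width: 0.018
```

```bash
python3 -m pendant '[[[-0.30,-0.10,0,0,0,0],[-0.27,-0.17,0,0,0,0],[-0.23,-0.22,0,0,0,0],[-0.18,-0.26,0,0,0,0],[-0.13,-0.30,0,0,0,0],[-0.06,-0.31,0,0,0,0],[0.01,-0.32,0,0,0,0],[0.07,-0.31,0,0,0,0],[0.14,-0.29,0,0,0,0],[0.19,-0.26,0,0,0,0]]]'
python3 -m pendant '[[[0.24,-0.21,0,0,0,0],[0.28,-0.16,0,0,0,0],[0.31,-0.09,0,0,0,0],[0.32,-0.03,0,0,0,0],[0.32,0.04,0,0,0,0],[0.30,0.10,0,0,0,0],[0.27,0.17,0,0,0,0],[0.23,0.22,0,0,0,0],[0.18,0.26,0,0,0,0],[0.13,0.30,0,0,0,0]]]'
python3 - <<'E'
from h import *
s=robot.state();tip=s["position"]+s["ee_rot"][:,2]*.167
v=tip[:2]-[.4732,-.1905];print(tip,np.hypot(*v),np.degrees(np.arctan2(v[1],v[0])))
t=robot.capture("side");cv2.imwrite("pics/side5.png",t)
for n,lo,hi in(("g",(60,100,40),(90,255,255)),("b",(105,100,40),(125,255,255))):
    for c in cv2.findContours(mask(t,lo,hi,(262,270,345,335)),0,1)[0]:
        M=cv2.moments(c)
        if M['m00']>8: X=pt("side",(M['m10']/M['m00'],M['m01']/M['m00']),.015);print(n,M['m00'],np.round(X,3),round(float(np.hypot(*(X[:2]-[.4732,-.1905]))),3))
E
```

```text
clock: 23.2
position: [0.4385, -0.2211, 0.1766]
ee_rot: [[-0.377, 0.926, 0.0], [0.926, 0.377, -0.002], [-0.002, -0.001, -1.0]]
contact_force: [-0.2, 0.0, -0.6]
gripper_width: 0.0179
clock: 24.2
position: [0.5156, -0.2024, 0.1772]
ee_rot: [[-0.378, 0.926, -0.001], [0.926, 0.378, -0.005], [-0.004, -0.003, -1.0]]
contact_force: [-6.1, -1.8, 2.9]
gripper_width: 0.018
[ 0.51542315 -0.20320782  0.01021481] 0.04409402261854204 -16.75012337476156
g 29.0 [ 0.416 -0.18   0.015] 0.058
g 14.0 [ 0.506 -0.186  0.015] 0.033
g 37.0 [ 0.477 -0.129  0.015] 0.062
b 27.0 [ 0.536 -0.192  0.015] 0.063
b 86.5 [ 0.491 -0.194  0.015] 0.018
b 37.5 [ 0.451 -0.132  0.015] 0.063
```

```bash
python3 -m pendant '[[[-0.08,0.31,0,0,0,0],[-0.01,0.28,0,0,0,0],[-0.06,0.27,0,0,0,0],[-0.12,0.25,0,0,0,0],[-0.17,0.23,0,0,0,0],[-0.21,0.18,0,0,0,0],[-0.24,0.14,0,0,0,0],[-0.27,0.08,0,0,0,0],[-0.28,0.03,0,0,0,0],[-0.28,-0.03,0,0,0,0]]]'
python3 -m pendant '[[[-0.26,-0.09,0,0,0,0],[-0.23,-0.15,0,0,0,0],[-0.20,-0.19,0,0,0,0],[-0.16,-0.23,0,0,0,0],[-0.11,-0.26,0,0,0,0],[-0.05,-0.27,0,0,0,0],[0.01,-0.28,0,0,0,0],[0.06,-0.27,0,0,0,0],[0.12,-0.25,0,0,0,0],[0.17,-0.23,0,0,0,0]]]'
python3 -m pendant '[[[0.21,-0.18,0,0,0,0],[0.24,-0.14,0,0,0,0],[0.27,-0.08,0,0,0,0],[0.28,-0.03,0,0,0,0],[0.28,0.03,0,0,0,0],[0.26,0.09,0,0,0,0],[0.23,0.15,0,0,0,0],[0.20,0.19,0,0,0,0],[0.16,0.23,0,0,0,0],[0.11,0.26,0,0,0,0]]]'
python3 - <<'E'
from h import *
s=robot.state();tip=s["position"]+s["ee_rot"][:,2]*.167
v=tip[:2]-[.4732,-.1905];print(tip,np.hypot(*v),np.degrees(np.arctan2(v[1],v[0])))
E
```

```text
clock: 25.25
position: [0.4641, -0.1509, 0.1776]
ee_rot: [[-0.377, 0.926, 0.003], [0.926, 0.377, -0.005], [-0.005, 0.001, -1.0]]
contact_force: [2.3, -2.8, -0.5]
gripper_width: 0.0178
clock: 26.25
position: [0.4451, -0.2176, 0.177]
ee_rot: [[-0.377, 0.926, 0.001], [0.926, 0.377, -0.003], [-0.003, 0.0, -1.0]]
contact_force: [-0.7, 0.2, -0.2]
gripper_width: 0.0181
clock: 27.25
position: [0.511, -0.2009, 0.1767]
ee_rot: [[-0.378, 0.926, -0.003], [0.926, 0.378, -0.004], [-0.002, -0.004, -1.0]]
contact_force: [-6.2, -2.5, 2.4]
gripper_width: 0.0181
[ 0.51049784 -0.20145803  0.0097373 ] 0.03887425473414386 -16.37268280240258
```

```bash
python3 -m pendant '[[[0.03,0.11,0,0,0,0],[0,0,0,0,0,0],[-0.13,0.03,0,0,0,0],[-0.13,0.03,0,0,0,0],[0,0,0,0,0,0],[0,0,0,0,0,0]]]'
python3 -m pendant '[[[0,0,0.2,0,0,0],[0,0,0.3,0,0,0],[0,0,0.4,0,0,0],[0,0,0.5,0,0,0],[0,0,0.8,0,0,0],[0,0,1,0,0,0],[0,0,1,0,0,0],[0,0,1,0,0,0],[0,0,0,0,0,0]]]'
python3 - <<'E'
from h import *
t=robot.capture("side");cv2.imwrite("pics/side6.png",t)
for n,lo,hi in(("g",(60,100,40),(90,255,255)),("b",(105,100,40),(125,255,255))):
    for c in cv2.findContours(mask(t,lo,hi,(240,240,400,360)),0,1)[0]:
        M=cv2.moments(c)
        if M['m00']>5: X=pt("side",(M['m10']/M['m00'],M['m01']/M['m00']),.015);print(n,M['m00'],np.round(X,3),round(float(np.hypot(*(X[:2]-[.4732,-.1905]))),3))
# stirrer: edges/centre at rows near the tip and the grip against prediction
s=robot.state();R=s["ee_rot"];hsv=cv2.cvtColor(t,cv2.COLOR_BGR2HSV)
for k in(.155,.16,.1,.06):
    q=proj("side",s["position"]+R[:,2]*k);y=int(round(q[1]));row=hsv[y,int(q[0])-20:int(q[0])+20]
    xs=[i for i in range(40) if row[i][0]<16 and row[i][1]>110 and row[i][2]<150];print(k,np.round(q,1),(min(xs)+int(q[0])-20,max(xs)+int(q[0])-20) if xs else None)
for dz in(-2,0,2,4):
    q=proj("side",s["position"]+R[:,2]*.167);print(dz,hsv[int(round(q[1]))+dz,int(round(q[0]))])
E
```

```text
clock: 27.85
position: [0.5054, -0.196, 0.1773]
ee_rot: [[-0.377, 0.926, 0.002], [0.926, 0.377, -0.003], [-0.004, 0.001, -1.0]]
contact_force: [0.6, -0.7, -0.6]
gripper_width: 0.0181
clock: 28.75
position: [0.5069, -0.1973, 0.3396]
ee_rot: [[-0.377, 0.926, 0.01], [0.926, 0.377, -0.009], [-0.012, 0.006, -1.0]]
contact_force: [-0.1, 0.5, -0.6]
gripper_width: 0.018
g 29.0 [ 0.416 -0.18   0.015] 0.058
g 42.0 [ 0.533 -0.199  0.015] 0.06
g 79.0 [ 0.461 -0.139  0.015] 0.053
g 89.5 [ 0.748 -0.004  0.015] 0.332
b 15.5 [ 0.311 -0.263  0.015] 0.178
b 41.5 [ 0.488 -0.207  0.015] 0.022
b 39.0 [ 0.483 -0.176  0.015] 0.018
b 36.0 [ 0.533 -0.175  0.015] 0.062
b 41.0 [ 0.438 -0.139  0.015] 0.062
0.155 [322.7 247.2] (324, 332)
0.16 [322.7 249.1] (324, 332)
0.1 [323.6 225.9] (322, 332)
0.06 [324.3 209.6] (322, 331)
-2 [ 16  98 148]
0 [ 16  98 149]
2 [ 17  92 164]
4 [ 18  79 188]
```

```bash
python3 -m pendant '[[[0,0,0,0,0,0],[0,0,0,0,0,0]]]' >/dev/null; python3 - <<'E'
from h import *
def chk(t,p,z):
    hsv=cv2.cvtColor(t,cv2.COLOR_BGR2HSV)
    for k in(.05,.07,.09,.11,.13,.15,.16):
        q=proj("side",p+z*k);y=int(round(q[1]));x0=int(q[0])-20;row=hsv[y,x0:x0+40].astype(int)
        xs=[i for i in range(40) if row[i][0]<16 and row[i][1]>125 and row[i][2]<140];print(k,np.round(q,1),(min(xs)+x0,max(xs)+x0,round((min(xs)+max(xs))/2+x0-q[0],1)) if xs else None)
    col=hsv[:,int(q[0])+4];print("tip pred",proj("side",p+z*.167),[y for y in range(220,300) if col[y][0]<16 and col[y][1]>125 and col[y][2]<140][-3:])
chk(cv2.imread("pics/side4.png"),np.array([.4905,-.1963,.2542]),np.array([.004,-.005,-1]))
s=robot.state();print(s["position"],s["ee_rot"][:,2]);t=robot.capture("side");cv2.imwrite("pics/side7.png",t);chk(t,s["position"],s["ee_rot"][:,2])
E
```

```text
0.05 [315.6 239.3] (311, 320, np.float64(-0.1))
0.07 [315.4 247. ] (311, 320, np.float64(0.1))
0.09 [315.1 254.5] (311, 319, np.float64(-0.1))
0.11 [314.8 261.8] (311, 319, np.float64(0.2))
0.13 [314.6 269. ] (311, 318, np.float64(-0.1))
0.15 [314.3 276. ] (311, 317, np.float64(-0.3))
0.16 [314.2 279.5] (311, 317, np.float64(-0.2))
tip pred [314.1180887 281.9258584] [273, 274, 275]
[ 0.50442235 -0.1957699   0.33131652] [-0.0013668  -0.00115253 -0.9999984 ]
0.05 [323.2 207.4] (320, 329, np.float64(1.3))
0.07 [322.8 215.7] (320, 330, np.float64(2.2))
0.09 [322.4 223.7] (320, 330, np.float64(2.6))
0.11 [322.  231.6] (320, 330, np.float64(3.0))
0.13 [321.6 239.4] (321, 329, np.float64(3.4))
0.15 [321.2 247. ] (322, 329, np.float64(4.3))
0.16 [321.  250.7] (322, 329, np.float64(4.5))
tip pred [320.87306872 253.286175  ] [254, 255, 256]
```

```bash
python3 - <<'E'
from h import *
s,im=wsnap("w5");R=s["ee_rot"];hsv=cv2.cvtColor(im,cv2.COLOR_BGR2HSV)
for k in(.05,.08,.11,.14,.16,.167):print(k,np.round(wproj(s,s["position"]+R[:,2]*k),1),"tilt5",np.round(wproj(s,s["position"]+R[:,2]*k-R[:,0]*(k)*np.tan(np.radians(5))),1))
m=((hsv[...,0]<17)&(hsv[...,1]>125)&(hsv[...,2]<225)).astype(np.uint8)*255
for y in range(170,340,8):
    xs=np.flatnonzero(m[y,240:330])+240;print(y,(xs.min(),xs.max(),len(xs)) if len(xs) else None,hsv[y,279].tolist())
E
```

```text
0.05 [279.6 232.7] tilt5 [279.6 238.6]
0.08 [279.6 219.9] tilt5 [279.6 228.3]
0.11 [279.6 209.8] tilt5 [279.6 220.2]
0.14 [279.5 201.6] tilt5 [279.5 213.6]
0.16 [279.5 196.9] tilt5 [279.5 209.9]
0.167 [279.5 195.4] tilt5 [279.5 208.7]
170 None [15, 8, 241]
178 None [19, 8, 241]
186 None [15, 8, 241]
194 (np.int64(309), np.int64(315), 7) [19, 8, 241]
202 (np.int64(303), np.int64(320), 18) [20, 10, 241]
210 (np.int64(271), np.int64(314), 37) [14, 159, 114]
218 (np.int64(270), np.int64(289), 20) [13, 160, 116]
226 (np.int64(268), np.int64(290), 23) [14, 162, 115]
234 (np.int64(267), np.int64(292), 26) [13, 156, 111]
242 (np.int64(266), np.int64(293), 28) [14, 162, 101]
250 (np.int64(264), np.int64(294), 31) [14, 158, 108]
258 (np.int64(263), np.int64(295), 33) [13, 155, 110]
266 (np.int64(262), np.int64(297), 36) [1, 215, 120]
274 (np.int64(260), np.int64(298), 39) [13, 157, 133]
282 (np.int64(260), np.int64(298), 39) [13, 161, 174]
290 (np.int64(260), np.int64(299), 40) [14, 163, 175]
298 (np.int64(260), np.int64(298), 39) [14, 161, 171]
306 (np.int64(260), np.int64(298), 39) [13, 160, 167]
314 None [17, 118, 205]
322 None [17, 112, 162]
330 None [120, 11, 95]
338 None [113, 9, 117]
```

The wrist and side views agree that the stirrer has pivoted about 6° about the jaw axis, tip toward -tool x, during stirring. I'll correct for it by tilting the tool 39° instead of 45°.

```bash
python3 -m pendant '[[[0.07,0.5,0,0,0,0],[0.07,1,0,0,0,0],[0.07,1,0,0,0,0],[0.07,1,0,0,0,0],[0.07,1,0,0,0,0],[0.07,1,0,-0.9,-0.368,0],[0.07,1,0,-0.9,-0.368,0],[0.07,1,0,-0.9,-0.368,0],[0.07,1,0,-0.9,-0.368,0],[0.07,1,0,-0.9,-0.368,0]]]'
python3 -m pendant '[[[0,0.5,0,0,0,0],[0,0,0,0,0,0],[0,0,0,0,0,0],[0,0,0,0,0,0]]]'
cat > chk.py <<'E'
from h import *
s=robot.state();p=s["position"];R=s["ee_rot"];np.set_printoptions(precision=4,suppress=True)
d=np.array([-.378,.926,0]);u=(d+[0,0,1])/2**.5;n=(-d+[0,0,1])/2**.5;y=np.array([.926,.378,0]);H=np.array([.4612,.2682,.1455])
th=np.radians(6);b=np.cos(th)*R[:,2]-np.sin(th)*R[:,0]
print("b in (u,n,y)",b@u,b@n,b@y,"rel H (u,n,y)",(p-H)@u,(p-H)@n,(p-H)@y)
for nm in("side","top"):
    im=robot.capture(nm);cv2.imwrite(f"pics/{nm}_{s['clock']:.1f}.png",im);hsv=cv2.cvtColor(im,cv2.COLOR_BGR2HSV)
    m=((hsv[...,0]<16)&(hsv[...,1]>125)&(hsv[...,2]<150)).astype(np.uint8)*255
    q0=proj(nm,p+b*.04);q1=proj(nm,p+b*.167);e=(q1-q0)/np.hypot(*(q1-q0));w=np.array([-e[1],e[0]])
    for k in(.05,.08,.11,.14,.16,.167,.175):
        q=proj(nm,p+b*k);o=[j for j in np.arange(-9,9.1,.5) if m[tuple(np.round((q+w*j)[::-1]).astype(int))]]
        print(nm,k,np.round(q,1),"offset px",np.round(np.mean(o),1) if o else None,len(o)/2)
    print("w",w,"n per px",proj(nm,p+b*.1+n*.01)-proj(nm,p+b*.1),"y",proj(nm,p+b*.1+y*.01)-proj(nm,p+b*.1))
E
python3 chk.py
```

```text
clock: 30.1
position: [0.5255, 0.0915, 0.334]
ee_rot: [[-0.29, 0.925, 0.244], [0.717, 0.379, -0.585], [-0.634, 0.005, -0.773]]
contact_force: [0.0, -0.2, -0.7]
gripper_width: 0.0175
clock: 30.5
position: [0.5264, 0.1022, 0.3339]
ee_rot: [[-0.29, 0.927, 0.238], [0.721, 0.375, -0.583], [-0.63, 0.002, -0.777]]
contact_force: [-0.7, 0.4, 0.4]
gripper_width: 0.0181
b in (u,n,y) -1.0000895351127763 0.0007213116693229085 -0.000792991236535665 rel H (u,n,y) 0.007093920943581905 0.2593023582656959 -0.002325724470401481
side 0.05 [304.  144.9] offset px -0.5 8.5
side 0.08 [309.2 155.6] offset px -0.2 9.0
side 0.11 [314.3 166.5] offset px -0.2 9.0
side 0.14 [319.5 177.4] offset px 0.0 6.5
side 0.16 [323.  184.6] offset px 0.5 6.5
side 0.167 [324.2 187.2] offset px None 0.0
side 0.175 [325.6 190.1] offset px None 0.0
w [-0.9028  0.4301] n per px [ 1.9136 -1.5385] y [ 3.134  -1.0817]
top 0.05 [248.6 172.1] offset px -1.2 9.0
top 0.08 [257.6 170.8] offset px -0.8 9.0
top 0.11 [266.2 169.5] offset px -0.5 9.5
top 0.14 [274.3 168.2] offset px -0.2 7.0
top 0.16 [279.6 167.4] offset px 0.2 8.0
top 0.167 [281.4 167.2] offset px 0.2 6.0
top 0.175 [283.4 166.8] offset px None 0.0
w [0.1503 0.9886] n per px [ 2.759  -1.9268] y [-1.6975 -3.842 ]
```

```bash
python3 -m pendant '[[[-0.29,0.745,-0.765,0,0,0],[-0.29,0.745,-0.765,0,0,0],[-0.29,0.745,-0.765,0,0,0],[-0.29,0.745,-0.765,0,0,0],[-0.29,0.745,-0.765,0,0,0],[-0.29,0.745,-0.765,0,0,0],[0,0,0,0,0,0],[0,0,0,0,0,0],[0,0,0,0,0,0]]]'
python3 chk.py
```

```text
clock: 31.5
position: [0.4751, 0.2371, 0.1969]
ee_rot: [[-0.29, 0.927, 0.239], [0.72, 0.376, -0.583], [-0.63, 0.003, -0.776]]
contact_force: [0.8, 1.0, -0.8]
gripper_width: 0.018
b in (u,n,y) -1.0000891315634726 0.0011994247262995929 0.0008305375294782735 rel H (u,n,y) 0.012296131769140645 0.060423376345040275 0.001082830283428728
side 0.05 [272.3 171.6] offset px -0.2 7.0
side 0.08 [276.8 181.1] offset px 0.0 6.5
side 0.11 [281.2 190.6] offset px 0.2 8.0
side 0.14 [285.7 200.2] offset px 0.2 7.0
side 0.16 [288.7 206.6] offset px 0.5 6.5
side 0.167 [289.7 208.9] offset px None 0.0
side 0.175 [290.9 211.4] offset px None 0.0
w [-0.9059  0.4236] n per px [ 1.4693 -1.1925] y [ 2.8619 -1.035 ]
top 0.05 [199.1 205.4] offset px -0.2 7.0
top 0.08 [208.1 203.4] offset px -0.5 7.5
top 0.11 [216.7 201.6] offset px -0.5 7.5
top 0.14 [225.  199.8] offset px -0.2 6.0
top 0.16 [230.2 198.6] offset px -0.8 7.0
top 0.167 [232.1 198.2] offset px 0.8 3.0
top 0.175 [234.1 197.8] offset px None 0.0
w [0.2134 0.977 ] n per px [ 2.0925 -1.4761] y [-1.4328 -3.3988]
```

```bash
python3 -m pendant '[[[-0.09,0.22,-0.235,0,0,0],[-0.09,0.22,-0.235,0,0,0],[-0.09,0.22,-0.235,0,0,0],[-0.09,0.22,-0.235,0,0,0],[0,0,0,0,0,0],[0,0,0,0,0,0]]]'
python3 -m pendant '[[[-0.09,0.22,-0.235,0,0,0],[-0.07,0.17,-0.18,0,0,0],[0,0,0,0,0,0],[0,0,0,0,0,0],[0,0,0,0,0,0]]]'
python3 chk.py | head -6
```

```text
clock: 32.2
position: [0.4629, 0.2645, 0.1668]
ee_rot: [[-0.293, 0.926, 0.239], [0.719, 0.378, -0.584], [-0.631, 0.0, -0.776]]
contact_force: [0.5, 0.1, 0.1]
gripper_width: 0.018
clock: 32.7
position: [0.4582, 0.2761, 0.1546]
ee_rot: [[-0.292, 0.926, 0.238], [0.72, 0.377, -0.583], [-0.63, 0.001, -0.777]]
contact_force: [-0.7, -1.1, -1.0]
gripper_width: 0.0177
b in (u,n,y) -1.0000898225390198 0.0007426051421114267 0.0001741163682455014 rel H (u,n,y) 0.012397961537320937 0.000438795720343062 0.0002245403178447962
side 0.05 [263.9 179.1] offset px -1.0 5.5
side 0.08 [268.2 188.3] offset px -0.5 6.5
side 0.11 [272.4 197.5] offset px 0.0 6.5
side 0.14 [276.7 206.7] offset px 0.2 7.0
side 0.16 [279.6 212.9] offset px 0.0 6.5
```

No contact yet. Now slide 12 mm down onto the stop and feel for it.

```bash
python3 -m pendant '[[[0.04,-0.09,-0.09,0,0,0],[0.04,-0.09,-0.09,0,0,0],[0.03,-0.07,-0.08,0,0,0],[0,0,0,0,0,0],[0,0,0,0,0,0],[0,0,0,0,0,0]]]'
python3 -m pendant '[[[0.03,-0.06,-0.07,0,0,0],[0,0,0,0,0,0],[0,0,0,0,0,0],[0,0,0,0,0,0]]]'
python3 chk.py | head -1
```

```text
clock: 33.4
position: [0.4616, 0.2686, 0.1469]
ee_rot: [[-0.292, 0.926, 0.239], [0.719, 0.377, -0.583], [-0.63, 0.001, -0.776]]
contact_force: [0.7, 0.4, -0.3]
gripper_width: 0.0179
clock: 33.8
position: [0.4625, 0.2679, 0.1461]
ee_rot: [[-0.292, 0.926, 0.24], [0.72, 0.377, -0.582], [-0.629, 0.003, -0.777]]
contact_force: [-4.5, 4.1, 6.7]
gripper_width: 0.0177
b in (u,n,y) -1.0000887597976262 5.179329405662569e-05 0.001567333950632618 rel H (u,n,y) -7.357405153758983e-05 0.0009743593769412728 0.001081596455379071
```

```bash
python3 -m pendant '[[[0,0,0,0,0,0],[0,0,0,0,0,0],[0,0,0,0,0,0],[0,0,0,0,0,0],[0,0,0,0,0,0],[0,0,0,0,0,0],[0,0,0,0,0,0],[0,0,0,0,0,0],[0,0,0,0,0,0],[0,0,0,0,0,0]]]' -1
python3 -m pendant '[[[-0.13,0.33,0.35,0,0,0],[-0.27,0.65,0.71,0,0,0],[-0.27,0.65,0.71,0,0,0],[-0.27,0.65,0.71,0,0,0],[-0.27,0.65,0.71,0,0,0],[-0.27,0.65,0.71,0,0,0],[0,1,0,0,0,0],[0,1,0,0,0,0],[0,0,0,0,0,0],[0,0,0,0,0,0]]]'
python3 - <<'E'
from h import *
np.set_printoptions(precision=3,suppress=True)
d=np.array([-.378,.926,0]);u=(d+[0,0,1])/2**.5;P=np.array([.507,.1585,.028])
T={n:robot.capture(n) for n in("side","top")}
for n in T: cv2.imwrite(f"pics/{n}_end.png",T[n])
ref={"side":cv2.imread("pics/side2.png"),"top":cv2.imread("pics/top2.png")}
for n,rr in(("top",(165,205,190,230)),("side",(245,150,270,170))):
    for tag,im in(("then",ref[n]),("now",T[n])):
        r=cv2.minAreaRect(big(mask(im,(0,190,60),(7,255,255),rr)));w=(165,180,245,250) if n=="top" else (240,150,310,240)
        b=cv2.minAreaRect(big(mask(im,(0,125,40),(16,255,150),w)));print(n,tag,"red",r[0],"shaft",b)
t0=cv2.imread("pics/top0.png");s0=cv2.imread("pics/side0.png")
for nm,lo,hi,roi in(("burbox",(100,120,60),(125,255,255),(128,215,165,260)),("jar",(60,60,30),(95,255,255),(270,105,310,150)),("anvil",(90,0,100),(140,40,220),(395,225,435,270))):
    print(nm,[cv2.minAreaRect(big(mask(i,lo,hi,roi)))[0] for i in(t0,T["top"])])
for n,lo,hi in(("g",(60,100,40),(90,255,255)),("b",(105,100,40),(125,255,255))):
    for c in cv2.findContours(mask(T["top"],lo,hi,(300,170,390,260)),0,1)[0]:
        M=cv2.moments(c)
        if M['m00']>4: X=pt("top",(M['m10']/M['m00'],M['m01']/M['m00']),.018);print(n,M['m00'],X,np.hypot(*(X[:2]-[.4732,-.1905])))
E
```

```text
clock: 34.9
position: [0.4624, 0.2667, 0.1448]
ee_rot: [[-0.292, 0.926, 0.239], [0.719, 0.377, -0.583], [-0.63, 0.001, -0.776]]
contact_force: [0.5, 0.5, 0.8]
gripper_width: 0.0916
clock: 35.9
position: [0.4176, 0.4347, 0.2619]
ee_rot: [[-0.293, 0.926, 0.239], [0.719, 0.378, -0.583], [-0.63, 0.001, -0.776]]
contact_force: [-0.3, -0.0, 0.4]
gripper_width: 0.0919
top then red (171.3000030517578, 216.6000213623047) shaft ((194.0000457763672, 211.00003051757812), (8.731282234191895, 60.148834228515625), 75.96376037597656)
top now red (171.55767822265625, 216.78848266601562) shaft ((193.82789611816406, 211.29725646972656), (8.979544639587402, 59.665409088134766), 76.23921203613281)
side then red (256.0440979003906, 161.07350158691406) shaft ((266.0655212402344, 182.50872802734375), (75.37054443359375, 21.354209899902344), 52.594642639160156)
side now red (256.0440979003906, 161.07350158691406) shaft ((265.8999938964844, 182.70001220703125), (75.4000015258789, 21.400001525878906), 53.13010025024414)
burbox [(146.02191162109375, 237.18978881835938), (146.02191162109375, 237.18978881835938)]
jar [(289.5, 127.5), (289.5, 127.0)]
anvil [(414.27935791015625, 246.8676300048828), (414.27935791015625, 246.8676300048828)]
g 20.0 [ 0.415 -0.184  0.018] 0.05821756241955179
g 38.5 [ 0.463 -0.141  0.018] 0.05019709285476753
g 22.5 [ 0.534 -0.201  0.018] 0.06166598155780911
b 21.0 [ 0.44  -0.142  0.018] 0.05924621896989746
b 23.0 [ 0.484 -0.177  0.018] 0.016982599427820717
b 23.0 [ 0.489 -0.207  0.018] 0.023469093729839033
b 23.0 [ 0.534 -0.179  0.018] 0.06212909159389957
```

```bash
python3 -c "
from cell import robot
print(robot.close_job())"
```

```text
the job is handed in; nothing more can be done
None
```

I handed the job in at about 36 s of the 72 s allowed, with the stirrer back in the large rest, blade on the stop, and the gripper clear. No verdict was reported.

**What I did**
- I picked the small brown stirrer off the bench, stood it blade-down in the large rest and let go.
- I took it again by its red end, along the shaft.
- I lowered the blade on the pouring-lip side of the dish, moved it out beside the lip and stirred just over two turns anticlockwise. It finished at the lip, lifted clear and went back in the rest.

**Last checks**
- **Stirrer:** its position in both views matches the first placing to within about half a pixel. I felt contact of about 9 N as the blade met the stop.
- **Stones:** all four blue and all four green are in the dish. Two greens touch and show as one patch. The stones now lie 17–62 mm from the dish centre, where at first they formed a ring at about 42 mm. The fingertips stayed more than 100 mm above them.
- **Jar, steel block and bur box:** none of them moved in the top view.

**What disagreed**
- While stirring, the tool force read about 7 N near the lip, probably a stone pinched against the wall. The stirrer turned about 6° in the grip, and I corrected for that when putting it back.
- After that I had no picture views left, so the later checks rest on measured numbers only.

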